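Unhood the ballast wagon and show its underside to the bench camera

TASK

Take the clear dust hood off the yellow ballast wagon and hang it astride the steel rail. Then draw the wagon up out of its slot in the white rack and hold it up in the middle of the bench camera's view, about 30 cm from the lens, with its underside and wheels turned squarely to the lens. Finish like that, still gripping the wagon in the air, and leave the other vehicles and the storage pot standing as they are.

Things in the scene. Friction and masses are not known exactly. Their poses are not given: they have to be found in the camera images.
- rack: White plastic slotted rack (all sizes here in mm), 280 (x) by 336 (y), fixed. Origin: centre of its underside. Floor 12 thick; four open-topped slots run along its x axis, centred at y = -120, -40, 40, 120; each is 37 wide between two ribs 4 thick that rise 14 above the floor. End walls rise to 36, side walls to 28 above the underside. Any vehicle may be in any slot.
- ballast_wagon: Yellow ballast hopper wagon with grey stones on top (sizes in mm), 124 long (x) by 34 wide (y) by 48 high, about 110 g, standing on its wheels in a slot, under the hood. Origin: midway between the wheels, at wheel-bottom level; x along its length, z from wheels to top (the underside faces its -z). The flat-sided body to grip is 90 long and 32 wide, from 20 to 46 above the origin; below it there are only the narrower frame and wheels. Loose.
- hood: Dust hood of clear 3 mm sheet with a gabled roof, open at both ends and below, (sizes in mm) 150 long (x), 56 wide (y), about 90 g; it stands on the rack floor astride the ribs of the wagon's slot, 50 wide inside, walls 46 high, inside ridge 63.5 above the bottom edges, roof sloping 35 degrees to each side. Origin: centre of the bottom edges' plane; z up. Loose.
- hood_fin (a point): Point in the hood's opaque blue finger fin, 85 mm above the hood's bottom edges. The fin stands along the ridge (along hood x), 70 long, 10 thick (y), from 65 to 97 above the bottom edges: the place to grip the hood, across its thickness.
- hood_ridge (a point): Middle of the inside ridge of the hood's roof, 63.5 mm above its bottom edges. Astride the rail, the ridge settles by itself about 7 mm above the bar's axis.
- rail: Parking rail, fixed: a level steel tube (sizes in mm) of 12 diameter along its x axis, 290 long, with 270 between two posts of 11 diameter that stand on foot plates 50 by 90 and 8 thick. Origin: on the table under the middle of the tube.
- rail_mid (a point): Middle of the rail's tube, on its axis, 125 mm above the table. Axes as rail.
- bench_cam: Foot and stem of the bench camera, fixed at the far side of the table: black round foot of 84 mm diameter, aluminium stem. Origin: on the table under the stem.
- cam_head: Grey head of the bench camera, 100 mm above the table, tipped up 40 degrees, lens towards the robot. Origin: middle of the head's front face. It looks along its own -x axis (the lens front is 12 mm out along -x); y to the side, z up in the picture.
- coach: Green passenger coach, in mm 236 long (x), 31 wide, 47 high, in a slot. Origin at wheel-bottom level, midway. To be left alone.
- loco: Grey diesel locomotive, in mm 176 long (x), 33 wide, 50 high, in a slot. Origin at wheel-bottom level, midway. To be left alone.
- crane_car: Orange rail crane car, in mm 140 long (x), 32 wide, 48 high, in a slot. Origin at wheel-bottom level, midway. To be left alone.
- pot: White mug-shaped ceramic storage pot with wooden clip lid, in mm 86 diameter, 100 high, handle at its +y side reaching 71 from the axis. Origin: centre of its underside, on the table. To be left alone.
There are look-alikes about, which are no part of the job. Several things look just like the bench_cam: the one meant starts farthest to the robot's right.

How it is judged:
By the outcome, as a careful person would: the job done as asked, in the order asked, and still so for the second after the job is handed in, while the arm keeps its last pose, push and grip.
It also fails if it takes over 50 s, if anything falls off the work surface, if the arm or the gripper's body presses on something with over 40 N, if the wrist force passes 120 N, or if a joint passes its speed limit or range.

ROBOT

A 7-joint arm with a two-finger parallel gripper is mounted at the origin on the work surface. World frame = base frame: x ahead of the robot, y to its left, z up, the work surface at z = 0. Lengths are in m, angles in rad, forces in N, time in s.
With the tool pointing down it reaches from about 0.4 to 0.85 m from the base axis. Payload 10.4 kg.
Tool frame: the origin (TCP) lies where the fingers leave the gripper's body, on its centre line; the fingertips stand 70 mm ahead of it and the grasp point (between the pads) lies r.grip_depth ahead of it (r.grip_depth is the distance from the TCP to the grasp point, in m); z points along the fingers, y is the direction in which the jaws open and shut (so a half turn about z gives the same grasp; the last joint's range is limited). The gripper opens to 87 mm and grips with 3 to 60 N. Pads are 19 mm wide; open, the fingers measure 117 mm over their backs; the gripper's body (75 mm by 190 mm) begins 51 mm behind the grasp point.
Start: joints at [-1.176, 0.332, -0.065, 1.46, 0.022, 1.35, -0.088], TCP at [0.254, 0.571, 0.292] pointing down, gripper open.
Joint ranges: [-2.6, 2.6], [-0.5, 2.12], [-1.47, 1.34], [0.16, 2.42], [-1.27, 4.41], [0.06, 2.06], [-2.6, 2.6]. Speed limits (rad/s): [2.22, 2.22, 2.79, 2.79, 3.14, 3.14, 3.14].

INTERFACE

Orientations are given as a unit quaternion [x, y, z, w].
In Python, from bench import monitor, viewer, workorder, nets, r gives the robot as it stands.
- The arm moves only by the tool drive_tool, never from a script. Its argument "plan" is a list of rows, each an object of numbers: "rx", "ry", "rz": the turn, a rotation vector about the tool's x, y, z in units of 360 degrees (1.0 is 360 degrees); "x", "y", "z": the shift along the tool's x, y, z in units of 1000 mm (1.0 is 1000 mm); "fingers": the opening, from 0 (shut) to 1 (fully open). In form: [{"rx": .., "ry": .., "rz": .., "x": .., "y": .., "z": .., "fingers": ..}, ...]. A call has 1 to 12 rows; each row is the pose to reach, as a shift and turn from the pose commanded when the call began, along the tool's axes at that moment, turning the shorter way round; what a row does not reach only later rows make up. A row lasts 1/8 s, in which the tool goes at most 62.5 mm and 10.7 degrees, less where a joint would pass 70% of its speed; a pose out of reach is approached as far as the arm can. A call with a number of a shift or a turn outside -1 to 1 is refused whole. A call with a gripper value outside its range is refused whole. The fingers move at their own pace and stop on an object; "squeeze" is the grip in N (left out, the last holds). Time passes only in rows, so rows that repeat a pose let the fingers close. It gives the time, the measured TCP pose, the force and the opening at its end, in the units of the state.
- monitor.read_state(): the state, without advancing time (a new reading comes with each control period).
- viewer.camera(name): name is "scene" or "top"; returns a dict with "color" (384x512x3 uint8, red, green, blue), "depth" (384x512 float32, m along the optical axis (not along the pixel's ray), 0 where there is no reading), "camera_matrix" (3x3 intrinsics, pixels), "xyz" and "rotation" of the camera in the world. Camera axes: x right, y down, z forward; pixel columns grow to the right and rows downward; lengths in m; the calibration is good to about 2 mm. A picture is of the moment at which its call begins.
- workorder.close_job(): hands the job in, once; it reports no verdict.
Trained networks look in the newest picture that a camera, given by its name, has taken for a name from the list of things; names that differ only in an ending like _2 or _b are one class to them, and where a whole thing is asked for, a point or a joint stands for the part that bears it (a point fixed in the world has none). Each returns a list of dicts, best first, with "confidence" (0 to 1); they miss things now and then, are a little off and sometimes report something else, mostly with a low value. They report only what shows in the picture. A call takes as long as a camera call. They do not tell look-alikes from the thing itself.
- nets.find_in(label, camera): "centre" ([x, y, z] in m, in world coordinates, good to about 4 mm: the middle of the surface that is visible of it).
- nets.regions_of(label, camera): "region" (384x512 bool, what is visible of it).
The state is a dict: "time": time; "joint_positions": joint angles; "joint_vel": joint speeds; "joint_torque": joint torques, N m; "ee_pos": TCP position; "eef_rot": TCP orientation; "ft_force": force on the tool from outside, world axes, zero at the start; "torque": the same for the moment, N m; "width": finger opening in m.
Only numpy, scipy, OpenCV 4.12 (cv2) and the standard library are available. Lean on these libraries where they do the work, as an engineer would, in place of code of your own. Each camera call takes 0.05 s, during which the arm holds its last target.

## Working session

There is one attempt and no reset: what is moved stays moved. The work goes in short steps, Python scripts to look and compute and a tool call to move; the robot and the scene stay as the last step left them, time stands still between calls to the robot, and variables do not carry over. Pictures are saved under pics/ and viewed, and the job is handed in when it is done.

Besides the shell and the picture viewer there is one more tool, called after "Call:" as name(argument=value, ...), one argument or row to a line, values as JSON. drive_tool: Moves the arm, as the interface text tells. Its arguments: {"type":"object","properties":{"plan":{"type":"array","items":{"type":"object","properties":{"rx":{"type":"number","minimum":-1,"maximum":1},"ry":{"type":"number","minimum":-1,"maximum":1},"rz":{"type":"number","minimum":-1,"maximum":1},"x":{"type":"number","minimum":-1,"maximum":1},"y":{"type":"number","minimum":-1,"maximum":1},"z":{"type":"number","minimum":-1,"maximum":1},"fingers":{"type":"number"}}}},"squeeze":{"type":"number"}},"required":["plan"]}

```bash
ls; mkdir -p pics; python3 - <<'E'
from bench import monitor, viewer, r
import cv2, numpy as np
s=monitor.read_state(); print({k:np.round(v,3).tolist() for k,v in s.items()}); print(r.grip_depth)
for n in ("scene","top"):
    c=viewer.camera(n); print(n,np.round(c["camera_matrix"],1).tolist(),np.round(c["xyz"],3),np.round(c["rotation"],3).tolist())
    cv2.imwrite(f"pics/{n}0.png",c["color"][:,:,::-1])
    np.savez(f"/tmp/{n}0.npz",**c)
E
```

```text
pics
{'time': 0.0, 'joint_positions': [-1.176, 0.333, -0.065, 1.461, 0.022, 1.35, -0.089], 'joint_vel': [-0.0, -0.0, 0.0, 0.001, 0.003, -0.001, -0.0], 'joint_torque': [0.0, -62.326, 0.025, -38.99, -0.061, 0.04, 0.0], 'ee_pos': [0.253, 0.571, 0.291], 'eef_rot': [0.207, 0.978, -0.001, -0.0], 'ft_force': [0.993, -0.43, 0.028], 'torque': [-0.013, 0.026, -0.064], 'width': 0.087}
0.051
scene [[406.7, 0.0, 244.8], [0.0, 406.7, 194.6], [0.0, 0.0, 1.0]] [1.247 0.215 0.847] [0.611, 0.716, -0.259, -0.216]
top [[395.1, 0.0, 261.1], [0.0, 395.1, 188.0], [0.0, 0.0, 1.0]] [0.561 0.129 1.166] [0.71, -0.703, 0.033, -0.021]
```

View pics/scene0.png

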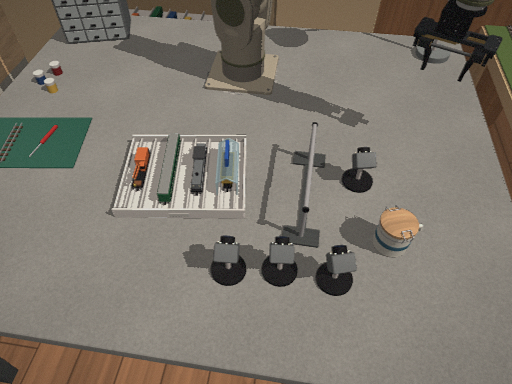

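View pics/top0.png

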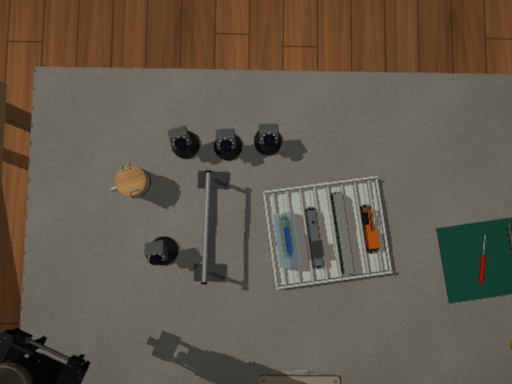

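```bash
python3 - <<'E'
from bench import nets
import numpy as np
for n in ("scene","top"):
  for l in "rack ballast_wagon hood hood_fin hood_ridge rail rail_mid bench_cam cam_head coach loco crane_car pot".split():
    try:
      print(n,l,[(np.round(d["centre"],3).tolist(),round(float(d["confidence"]),2)) for d in nets.find_in(l,n)])
    except Exception as e: print(n,l,e)
E
```

```text
scene rack [([0.566, -0.087, 0.007], 0.95), ([0.803, 0.098, 0.104], 0.57)]
scene ballast_wagon [([0.559, 0.051, 0.034], 0.5)]
scene hood [([0.518, 0.047, 0.066], 0.98)]
scene hood_fin []
scene hood_ridge [([0.522, 0.04, 0.067], 0.79)]
scene rail [([0.623, 0.255, 0.006], 0.58)]
scene rail_mid [([0.618, 0.258, 0.01], 0.93)]
scene bench_cam [([0.784, 0.213, 0.011], 0.98), ([0.79, 0.338, 0.009], 0.88), ([0.476, 0.39, 0.014], 0.82), ([0.806, 0.1, 0.011], 0.68)]
scene cam_head [([0.787, 0.336, 0.106], 0.82), ([0.783, 0.213, 0.106], 0.79), ([0.802, 0.095, 0.106], 0.58), ([0.48, 0.391, 0.103], 0.56), ([0.682, 0.464, 0.097], 0.4)]
scene coach [([0.548, -0.109, 0.057], 0.71)]
scene loco [([0.521, -0.034, 0.052], 0.62)]
scene crane_car [([0.541, -0.196, 0.047], 0.76)]
scene pot [([0.679, 0.462, 0.096], 0.92)]
top rack []
top ballast_wagon []
top hood [([0.504, 0.04, 0.072], 0.97)]
top hood_fin [([0.503, 0.046, 0.063], 0.64)]
top hood_ridge [([0.502, 0.042, 0.068], 0.59), ([0.783, 0.094, 0.092], 0.36)]
top rail [([0.535, 0.256, 0.01], 0.66)]
top rail_mid [([0.529, 0.253, 0.013], 0.66)]
top bench_cam [([0.767, 0.33, 0.091], 0.94), ([0.76, 0.205, 0.095], 0.82), ([0.781, 0.091, 0.091], 0.8), ([0.47, 0.381, 0.095], 0.71), ([0.522, -0.118, 0.057], 0.5)]
top cam_head [([0.775, 0.331, 0.108], 0.92), ([0.465, 0.387, 0.104], 0.86), ([0.773, 0.214, 0.107], 0.8), ([0.79, 0.091, 0.104], 0.67), ([0.656, 0.46, 0.095], 0.38)]
top coach [([0.522, -0.116, 0.057], 0.74), ([0.507, -0.042, 0.053], 0.3)]
top loco [([0.504, -0.041, 0.051], 0.56)]
top crane_car [([0.527, -0.196, 0.051], 0.68)]
top pot [([0.656, 0.456, 0.098], 0.69), ([0.535, 0.255, 0.009], 0.61), ([0.505, -0.039, 0.051], 0.18)]
```

Four stands look like bench_cam, at scene pixels (228,262), (281,262), (336,270) and (358,170). The first, at world y≈0.10, is farthest to the robot's right (-y). I'll check it in an enlarged crop and take measurements.

```bash
cat > h.py <<'E'
import numpy as np, cv2
def load(n): return dict(np.load(f"/tmp/{n}.npz"))
def cloud(c):
    K=c["camera_matrix"]; d=c["depth"]; v,u=np.mgrid[:d.shape[0],:d.shape[1]]
    P=np.stack([(u-K[0,2])/K[0,0]*d,(v-K[1,2])/K[1,1]*d,d],-1)
    from scipy.spatial.transform import Rotation as R
    return P@R.from_quat(c["rotation"]).as_matrix().T+c["xyz"], d>0
def snap(tag):
    from bench import viewer
    for n in ("scene","top"):
        c=viewer.camera(n); np.savez(f"/tmp/{n}{tag}.npz",**c); cv2.imwrite(f"pics/{n}{tag}.png",c["color"][:,:,::-1])
def crop(name,box,out,k=4):
    u0,v0,u1,v1=box; im=load(name)["color"][v0:v1,u0:u1,::-1]
    cv2.imwrite(f"pics/{out}.png",cv2.resize(im,None,fx=k,fy=k,interpolation=cv2.INTER_CUBIC))
E
python3 - <<'E'
from h import *
crop("scene0",(105,125,255,290),"c1",3.6)
crop("top0",(150,110,400,300),"c2",3.1)
for n in ("scene0","top0"):
    c=load(n);P,ok=cloud(c);col=c["color"].astype(int)
    r_,g,b=col[...,0],col[...,1],col[...,2]
    inr=(P[...,0]>.35)&(P[...,0]<.7)&(P[...,1]>-.02)&(P[...,1]<.12)&ok
    m=inr&(b>r_+60)&(b>g+40)
    q=P[m]; print(n,"blue",m.sum(),np.round([q.min(0),np.median(q,0),q.max(0)],3).tolist())
    t=inr&m&(P[...,2]>np.percentile(q[:,2],50)-.006)
    q=P[t][:,:2]; mu=q.mean(0); w=np.linalg.eigh(np.cov(q.T))[1][:,1]; print(mu,np.degrees(np.arctan2(w[1],w[0])),np.ptp((q-mu)@w))
    # rail tube
    m=ok&(P[...,0]>.35)&(P[...,0]<.75)&(P[...,1]>.2)&(P[...,1]<.32)&(P[...,2]>.10)&(P[...,2]<.15)
    q=P[m]; mu=q.mean(0); w=np.linalg.eigh(np.cov(q.T))[1][:,2]; print("rail",m.sum(),mu,w,(q-mu)[:,:]@w@np.eye(1) if 0 else (np.min((q-mu)@w),np.max((q-mu)@w)), np.degrees(np.arctan2(w[1],w[0])),q[:,2].max())
    print("ends",mu+w*np.min((q-mu)@w),mu+w*np.max((q-mu)@w))
    # table
    m=ok&(P[...,0]>.3)&(P[...,0]<.4)&(P[...,1]>.1)&(P[...,1]<.2);print("table z",np.median(P[m][:,2]))
E
```

```text
scene0 blue 90 [[0.47, 0.034, 0.078], [0.513, 0.043, 0.108], [0.539, 0.049, 0.111]]
[0.50559205 0.0414224 ] -171.5091671246734 0.06834829906019065
rail 477 [0.56015544 0.25567839 0.1284142 ] [-0.9993836   0.03197242  0.01449798] (np.float64(-0.19154427711076927), np.float64(0.1687395197247746)) 178.16761059231115 0.13463578892977424
ends [0.75158165 0.24955426 0.1256372 ] [0.39151993 0.2610734  0.13086058]
table z -0.00035348058474593547
top0 blue 103 [[0.467, 0.031, 0.078], [0.503, 0.039, 0.108], [0.538, 0.047, 0.114]]
[0.504191   0.03899411] -171.6445879045696 0.06661265675104311
rail 547 [0.54117568 0.25352786 0.12896132] [-0.99921854  0.03791819  0.01115926] (np.float64(-0.2108546213818652), np.float64(0.14907372319713877)) 177.82679130189877 0.1370119187301695
ends [0.75186553 0.24553263 0.12660834] [0.39221845 0.25918046 0.13062487]
table z -5.779397469996006e-05
```

```bash
python3 - <<'E'
from h import *
for n in ("scene0","top0"):
    c=load(n);P,ok=cloud(c)
    # cam: head & foot points
    m=ok&(P[...,0]>.72)&(P[...,0]<.88)&(P[...,1]>.03)&(P[...,1]<.155)&(P[...,2]>.004)
    q=P[m]; v,u=np.where(m); print(n,m.sum(),u.min(),u.max(),v.min(),v.max())
    for lo,hi in ((.004,.02),(.02,.06),(.06,.09),(.09,.105),(.105,.12),(.12,.15)):
        k=(q[:,2]>lo)&(q[:,2]<hi); 
        if k.any(): print(lo,hi,k.sum(),np.round([q[k].min(0),q[k].mean(0),q[k].max(0)],3).tolist())
E
```

```text
scene0 1326 210 251 236 299
0.004 0.02 698 [[0.727, 0.053, 0.004], [0.802, 0.098, 0.01], [0.862, 0.151, 0.019]]
0.02 0.06 22 [[0.789, 0.089, 0.02], [0.795, 0.095, 0.029], [0.797, 0.1, 0.041]]
0.06 0.09 32 [[0.769, 0.074, 0.065], [0.806, 0.109, 0.085], [0.824, 0.121, 0.09]]
0.09 0.105 278 [[0.774, 0.069, 0.09], [0.811, 0.097, 0.098], [0.824, 0.121, 0.105]]
0.105 0.12 296 [[0.766, 0.07, 0.105], [0.792, 0.095, 0.111], [0.809, 0.121, 0.12]]
top0 791 247 288 111 164
0.004 0.02 390 [[0.721, 0.031, 0.004], [0.784, 0.095, 0.009], [0.88, 0.155, 0.017]]
0.02 0.06 6 [[0.768, 0.084, 0.053], [0.768, 0.091, 0.054], [0.769, 0.099, 0.057]]
0.06 0.09 22 [[0.768, 0.066, 0.081], [0.778, 0.097, 0.086], [0.823, 0.119, 0.089]]
0.09 0.105 157 [[0.762, 0.067, 0.09], [0.798, 0.093, 0.099], [0.823, 0.119, 0.105]]
0.105 0.12 216 [[0.767, 0.068, 0.105], [0.789, 0.092, 0.112], [0.811, 0.117, 0.119]]
```

```bash
ls pics; python3 - <<'E'
from h import *
crop("scene0",(190,225,370,300),"c3",4.4)
E
```

```text
c1.png
c2.png
scene0.png
top0.png
```

View pics/c1.png

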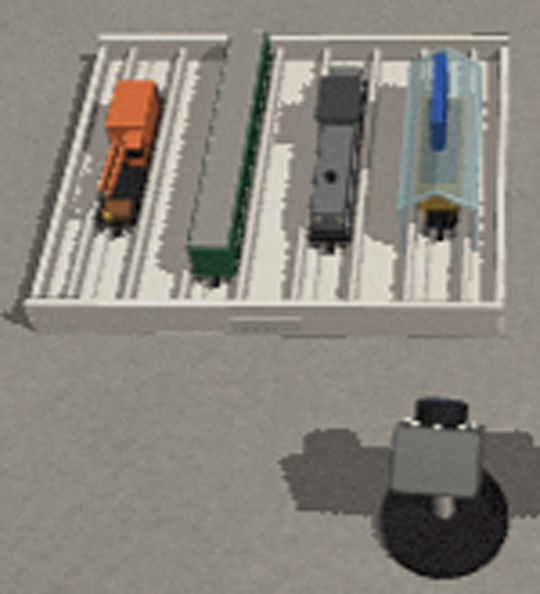

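View pics/c2.png

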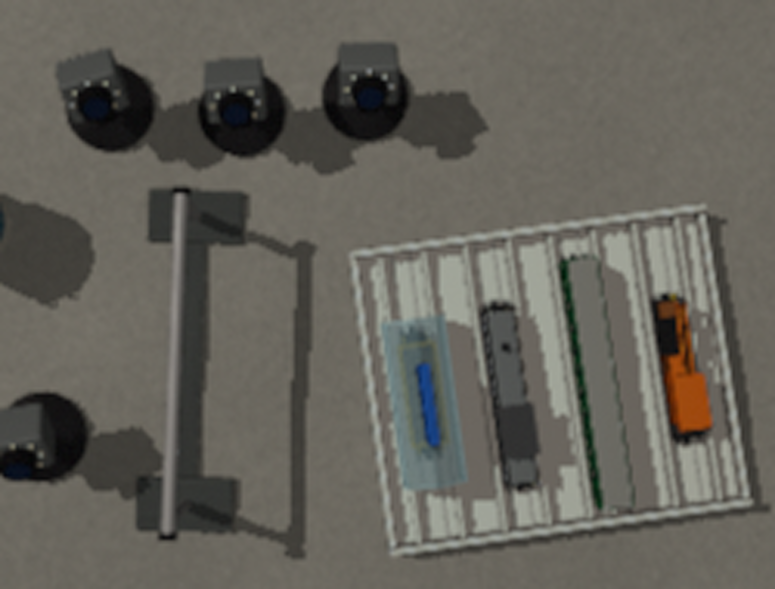

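View pics/c3.png

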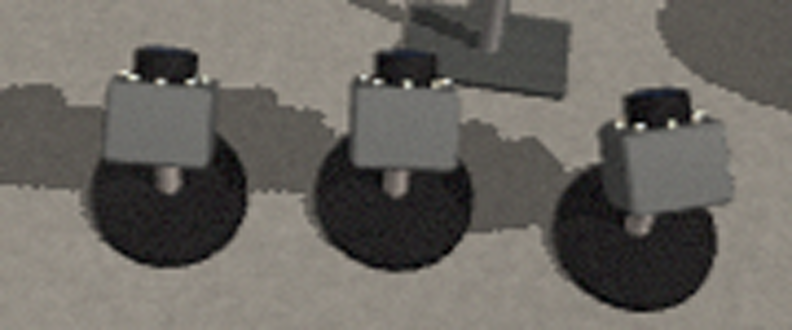

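```bash
python3 - <<'E'
from h import *
import bench; from bench import r, monitor
print([a for a in dir(r) if not a.startswith('_')],[a for a in dir(bench) if not a.startswith('_')])
for n in ("scene0","top0"):
    c=load(n);P,ok=cloud(c);col=c["color"].astype(int)
    r_,g,b=col[...,0],col[...,1],col[...,2]
    inr=(P[...,0]>.35)&(P[...,0]<.7)&(P[...,1]>-.02)&(P[...,1]<.12)&ok
    m=inr&(b>r_+40)&(b>g+25)&(P[...,2]>.1045)
    q=P[m][:,:2]; rect=cv2.minAreaRect((q*1000).astype(np.float32)); print(n,m.sum(),"fin top",rect,np.round(q.mean(0),4),np.median(P[m][:,2]))
    # wagon yellow
    m=inr&(r_>b+40)&(P[...,2]>.02); q=P[m]; print("yel",m.sum(),np.round([q.min(0),np.median(q,0),q.max(0)],3).tolist() if m.any() else 0)
    # rail: top ridge points
    m=ok&(P[...,0]>.43)&(P[...,0]<.70)&(P[...,1]>.22)&(P[...,1]<.30)&(P[...,2]>.118)&(P[...,2]<.136)
    q=P[m].astype(np.float32); l=cv2.fitLine(q,cv2.DIST_HUBER,0,.01,.01).ravel(); t=(q-l[3:])@l[:3]
    print("rail",len(q),l,"at x=.565:",l[3:]+l[:3]*(.565-l[3])/l[0],np.degrees(np.arctan2(l[1],l[0])))
    m=ok&(abs(P[...,1]-.255)<.03)&(P[...,2]>.112)&(P[...,2]<.137); x=np.sort(P[m][:,0]); print("x range",np.percentile(x,[0,.5,1,2,98,99,99.5,100]).round(3))
    # rack rim: outer walls
    m=ok&(P[...,0]>.3)&(P[...,0]<.75)&(P[...,1]>-.3)&(P[...,1]<.12)&(P[...,2]>.022)&(P[...,2]<.045)
    q=P[m]; print("rack",cv2.minAreaRect((q[:,:2]*1000).astype(np.float32)))
    # foot of camera: dark disc
    m=ok&(P[...,0]>.72)&(P[...,0]<.9)&(P[...,1]>.03)&(P[...,1]<.155)&(abs(P[...,2]-.01)<.009)&(col.sum(-1)<110)
    print("foot",cv2.minEnclosingCircle((P[m][:,:2]*1000).astype(np.float32)),m.sum())
    # head: upper faces, plane normals
    m=ok&(P[...,0]>.72)&(P[...,0]<.9)&(P[...,1]>.03)&(P[...,1]<.155)&(P[...,2]>.085)
    q=P[m]; print("head rect",cv2.minAreaRect((q[:,:2]*1000).astype(np.float32)))
E
```

```text
['PlanningError', 'grip_depth'] ['monitor', 'nets', 'r', 'viewer', 'workorder']
scene0 73 fin top ((503.6658020019531, 40.54600524902344), (67.238037109375, 9.370176315307617), 7.870937347412109) [0.5049 0.0407] 0.10835763565565737
yel 31 [[0.551, 0.033, 0.029], [0.555, 0.047, 0.039], [0.567, 0.062, 0.049]]
rail 410 [ 0.99984276 -0.01760156 -0.00216632  0.57420945  0.2559809   0.12924142] at x=.565: [0.565      0.25614303 0.12926137] -1.0085492
x range [0.392 0.392 0.393 0.395 0.776 0.779 0.779 0.781]
rack ((525.4500122070312, -78.06642150878906), (287.3130187988281, 336.7365417480469), 8.208815574645996)
foot ((792.5076293945312, 96.00995635986328), 41.26377487182617) 535
head rect ((795.1473999023438, 94.67576599121094), (56.22353744506836, 52.59782791137695), 5.841331958770752)
top0 90 fin top ((504.7807312011719, 38.857200622558594), (66.90258026123047, 9.253660202026367), 8.403925895690918) [0.5047 0.0388] 0.1087831056662597
yel 0 0
rail 455 [ 0.999822   -0.01883962  0.0010247   0.55824095  0.25396794  0.129604  ] at x=.565: [0.565      0.25384057 0.12961093] -1.0794947
x range [0.392 0.393 0.394 0.396 0.686 0.775 0.777 0.78 ]
rack ((526.8916625976562, -80.45533752441406), (282.0588684082031, 337.1926574707031), 8.239683151245117)
foot ((789.2088623046875, 92.13938903808594), 40.902427673339844) 280
head rect ((792.947509765625, 92.77143859863281), (61.69944763183594, 52.0634651184082), 1.4355524778366089)
```

```bash
python3 - <<'E'
from h import *
crop("top0",(240,100,310,170),"c4",8)
rng=np.random.default_rng(0)
for n in ("scene0","top0"):
    c=load(n);P,ok=cloud(c)
    m=ok&(P[...,0]>.72)&(P[...,0]<.9)&(P[...,1]>.03)&(P[...,1]<.155)&(P[...,2]>.07)
    q=P[m]
    for k in range(3):
        best=None
        for _ in range(1500):
            a,b,d=q[rng.choice(len(q),3,False)]
            nn=np.cross(b-a,d-a); l=np.linalg.norm(nn)
            if l<1e-4: continue
            nn/=l; i=abs((q-a)@nn)<.0015
            if best is None or i.sum()>best.sum(): best=i
        s=q[best]; mu=s.mean(0); nn=np.linalg.svd(s-mu)[2][2]; nn*=np.sign(nn[2])
        print(n,best.sum(),"n",nn.round(3),"yaw",np.degrees(np.arctan2(nn[1],nn[0])).round(1),"elev",np.degrees(np.arcsin(nn[2])).round(1),"mu",mu.round(4),"min",s.min(0).round(3),"max",s.max(0).round(3))
        q=q[~best]
        if len(q)<40: break
E
```

```text
scene0 267 n [0.642 0.004 0.767] yaw 0.3 elev 50.1 mu [0.8089 0.094  0.1024] min [0.793 0.07  0.089] max [0.824 0.121 0.116]
scene0 107 n [0.614 0.009 0.79 ] yaw 0.9 elev 52.1 mu [0.8041 0.1007 0.1026] min [0.78  0.069 0.087] max [0.822 0.121 0.12 ]
scene0 66 n [0.643 0.006 0.766] yaw 0.5 elev 50.0 mu [0.8083 0.0927 0.106 ] min [0.793 0.073 0.093] max [0.824 0.118 0.118]
top0 122 n [0.604 0.033 0.797] yaw 3.2 elev 52.8 mu [0.8089 0.0934 0.1035] min [0.792 0.068 0.091] max [0.823 0.117 0.116]
top0 65 n [-0.769 -0.024  0.639] yaw -178.2 elev 39.7 mu [0.7845 0.0925 0.1035] min [0.768 0.068 0.084] max [0.797 0.117 0.118]
top0 51 n [-0.763  0.052  0.644] yaw 176.1 elev 40.1 mu [0.7716 0.0912 0.1089] min [0.763 0.076 0.097] max [0.781 0.106 0.119]
```

View pics/c4.png

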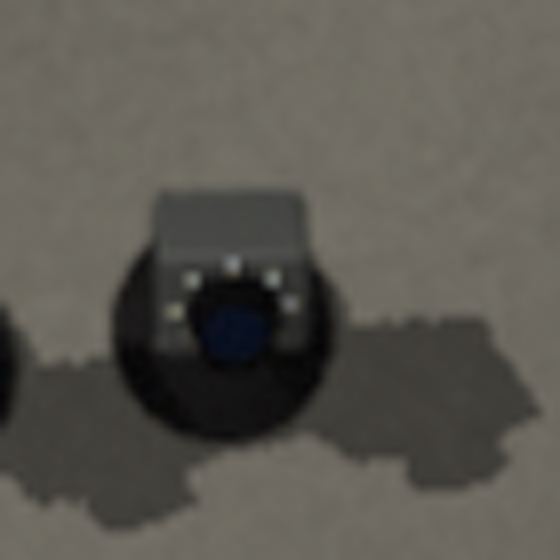

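```bash
cat >> h.py <<'E'
from scipy.spatial.transform import Rotation as R
def down(yaw_deg):  # tool y direction at yaw_deg in world, pointing down
    a=np.radians(yaw_deg); y=np.array([np.cos(a),np.sin(a),0]); z=np.array([0,0,-1.]); return R.from_matrix(np.stack([np.cross(y,z),y,z],1))
def go(p,Rt,quiet=False):
    from bench import monitor
    s=monitor.read_state(); R0=R.from_quat(s["eef_rot"]); d=R0.inv().apply(np.array(p)-s["ee_pos"]); w=(R0.inv()*Rt).as_rotvec()/(2*np.pi)
    print("t",round(s["time"],2),"xyz",d.round(4),"rot",w.round(4),"dist",np.linalg.norm(d).round(3),"deg",(np.linalg.norm(w)*360).round(1),"F",np.round(s["ft_force"],1),"w",np.round(s["width"],4))
E
python3 -c "
from h import *
go([.504,.0395,.25],down(98.2)); go([.504,.0395,.151],down(98.2))"
```

```text
t 1.4 xyz [-0.4447 -0.3844  0.0422] rot [ 0.     -0.     -0.0893] dist 0.589 deg 32.1 F [ 0.2 -0.1  0.1] w 0.0872
t 1.4 xyz [-0.4447 -0.3845  0.1412] rot [ 0.     -0.     -0.0893] dist 0.605 deg 32.1 F [ 0.2 -0.1  0.1] w 0.0872
```

Call:
drive_tool(
  plan=[
    {"x": -0.445, "y": -0.384, "z": 0.042, "rz": -0.0893, "fingers": 0.5},
    {"x": -0.445, "y": -0.384, "z": 0.042, "rz": -0.0893, "fingers": 0.5},
    {"x": -0.445, "y": -0.384, "z": 0.042, "rz": -0.0893, "fingers": 0.5},
    {"x": -0.445, "y": -0.384, "z": 0.042, "rz": -0.0893, "fingers": 0.5},
    {"x": -0.445, "y": -0.384, "z": 0.042, "rz": -0.0893, "fingers": 0.5},
    {"x": -0.445, "y": -0.384, "z": 0.042, "rz": -0.0893, "fingers": 0.5},
    {"x": -0.445, "y": -0.384, "z": 0.042, "rz": -0.0893, "fingers": 0.5},
    {"x": -0.445, "y": -0.384, "z": 0.042, "rz": -0.0893, "fingers": 0.5},
    {"x": -0.445, "y": -0.384, "z": 0.042, "rz": -0.0893, "fingers": 0.5},
    {"x": -0.445, "y": -0.384, "z": 0.042, "rz": -0.0893, "fingers": 0.5},
    {"x": -0.445, "y": -0.384, "z": 0.042, "rz": -0.0893, "fingers": 0.5},
    {"x": -0.445, "y": -0.384, "z": 0.042, "rz": -0.0893, "fingers": 0.5},
  ],
  squeeze=15,
)

```text
validation failed for argument at $.pl...
```

```bash
python3 -c "
from h import *
from bench import monitor
print(monitor.read_state()['joint_positions'])
go([.504,.0395,.25],down(98.2)); go([.504,.0395,.151],down(98.2))"
```

```text
[-1.17560689  0.3321559  -0.06471277  1.4600849   0.02157881  1.34989191
 -0.08849505]
t 1.4 xyz [-0.4447 -0.3844  0.0422] rot [ 0.     -0.     -0.0893] dist 0.589 deg 32.1 F [ 0.2 -0.1  0.1] w 0.0872
t 1.4 xyz [-0.4447 -0.3845  0.1412] rot [ 0.     -0.     -0.0893] dist 0.605 deg 32.1 F [ 0.2 -0.1  0.1] w 0.0872
```

Call:
drive_tool(
  plan=[
    {"rx": 0.0, "ry": 0.0, "rz": -0.0893, "x": -0.445, "y": -0.384, "z": 0.042, "fingers": 0.5},
    {"rx": 0.0, "ry": 0.0, "rz": -0.0893, "x": -0.445, "y": -0.384, "z": 0.042, "fingers": 0.5},
    {"rx": 0.0, "ry": 0.0, "rz": -0.0893, "x": -0.445, "y": -0.384, "z": 0.042, "fingers": 0.5},
    {"rx": 0.0, "ry": 0.0, "rz": -0.0893, "x": -0.445, "y": -0.384, "z": 0.042, "fingers": 0.5},
  ],
  squeeze=15,
)

```text
time: 1.9
ee_pos: [0.3591, 0.3477, 0.2749]
eef_rot: [-0.073, 0.997, 0.0, 0.0]
ft_force: [1.0, -0.4, -0.8]
width: 0.0547
```

```bash
python3 -c "
from h import *
go([.504,.0395,.25],down(98.2)); go([.504,.0395,.151],down(98.2))"
```

```text
t 1.9 xyz [-0.0984 -0.3261  0.0247] rot [0.0001 0.0001 0.0005] dist 0.341 deg 0.2 F [ 1.  -0.4 -0.8] w 0.0547
t 1.9 xyz [-0.0983 -0.3261  0.1237] rot [0.0001 0.0001 0.0005] dist 0.362 deg 0.2 F [ 1.  -0.4 -0.8] w 0.0547
```

Call:
drive_tool(
  plan=[
    {"rx": 0.0, "ry": 0.0, "rz": 0.0, "x": -0.098, "y": -0.326, "z": 0.025, "fingers": 0.5},
    {"rx": 0.0, "ry": 0.0, "rz": 0.0, "x": -0.098, "y": -0.326, "z": 0.025, "fingers": 0.5},
    {"rx": 0.0, "ry": 0.0, "rz": 0.0, "x": -0.098, "y": -0.326, "z": 0.025, "fingers": 0.5},
    {"rx": 0.0, "ry": 0.0, "rz": 0.0, "x": -0.098, "y": -0.326, "z": 0.025, "fingers": 0.5},
    {"rx": 0.0, "ry": 0.0, "rz": 0.0, "x": -0.098, "y": -0.326, "z": 0.025, "fingers": 0.5},
    {"rx": 0.0, "ry": 0.0, "rz": 0.0, "x": -0.098, "y": -0.326, "z": 0.025, "fingers": 0.5},
    {"rx": 0.0, "ry": 0.0, "rz": 0.0, "x": -0.098, "y": -0.326, "z": 0.025, "fingers": 0.5},
    {"rx": 0.0, "ry": 0.0, "rz": 0.0, "x": -0.098, "y": -0.326, "z": 0.025, "fingers": 0.5},
  ],
)

```text
time: 2.9
ee_pos: [0.5018, 0.0417, 0.2498]
eef_rot: [-0.072, 0.997, 0.0, -0.0]
ft_force: [-0.5, -0.2, 0.6]
width: 0.0437
```

```bash
python3 -c "
from h import *
from bench import monitor
print(monitor.read_state()['joint_positions'].round(2))
go([.504,.0395,.25],down(98.2)); go([.504,.0395,.151],down(98.2)); snap(1); crop('scene1',(130,80,290,230),'c5',4)"
```

```text
[-0.49  0.09  0.33  1.85 -0.03  1.21  1.57]
t 2.9 xyz [-0.0018 -0.0025 -0.0002] rot [ 0.0001 -0.      0.0002] dist 0.003 deg 0.1 F [-0.5 -0.2  0.6] w 0.0437
t 2.9 xyz [-0.0018 -0.0026  0.0988] rot [ 0.0001 -0.      0.0002] dist 0.099 deg 0.1 F [-0.5 -0.2  0.6] w 0.0437
```

View pics/c5.png

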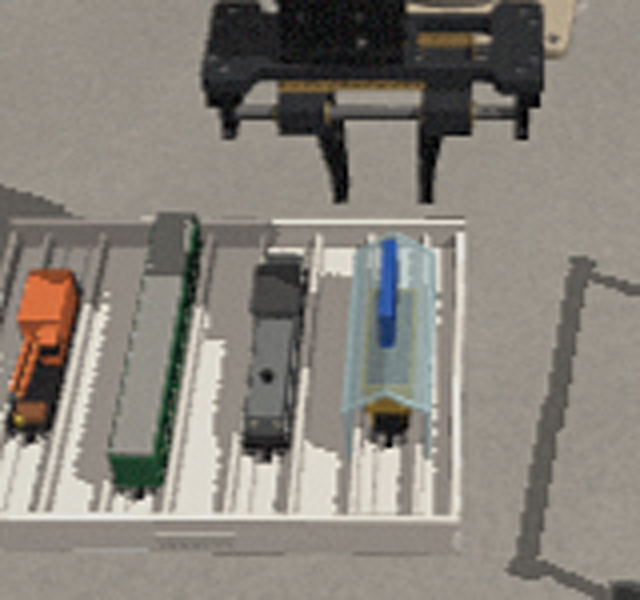

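The open fingers are above the hood's blue fin (crop ≈ (388,290)) and their yaw is aligned. Next I descend, close and check the opening.

Call:
drive_tool(
  plan=[
    {"rx": 0.0, "ry": 0.0, "rz": 0.0, "x": -0.002, "y": -0.0025, "z": 0.04, "fingers": 0.5},
    {"rx": 0.0, "ry": 0.0, "rz": 0.0, "x": -0.002, "y": -0.0025, "z": 0.08, "fingers": 0.5},
    {"rx": 0.0, "ry": 0.0, "rz": 0.0, "x": -0.002, "y": -0.0025, "z": 0.098, "fingers": 0.5},
    {"rx": 0.0, "ry": 0.0, "rz": 0.0, "x": -0.002, "y": -0.0025, "z": 0.098, "fingers": 0.5},
    {"rx": 0.0, "ry": 0.0, "rz": 0.0, "x": -0.002, "y": -0.0025, "z": 0.098, "fingers": 0.25},
    {"rx": 0.0, "ry": 0.0, "rz": 0.0, "x": -0.002, "y": -0.0025, "z": 0.098, "fingers": 0.25},
    {"rx": 0.0, "ry": 0.0, "rz": 0.0, "x": -0.002, "y": -0.0025, "z": 0.098, "fingers": 0.0},
    {"rx": 0.0, "ry": 0.0, "rz": 0.0, "x": -0.002, "y": -0.0025, "z": 0.098, "fingers": 0.0},
    {"rx": 0.0, "ry": 0.0, "rz": 0.0, "x": -0.002, "y": -0.0025, "z": 0.098, "fingers": 0.0},
    {"rx": 0.0, "ry": 0.0, "rz": 0.0, "x": -0.002, "y": -0.0025, "z": 0.098, "fingers": 0.0},
  ],
  squeeze=15,
)

```text
time: 4.25
ee_pos: [0.5043, 0.0386, 0.1517]
eef_rot: [-0.072, 0.997, 0.0, -0.0]
ft_force: [0.2, -0.7, -0.4]
width: 0.0102
```

```bash
python3 -c "
from h import *
go([.504,.0395,.151],down(98.2)); snap(2); crop('scene2',(130,80,290,230),'c6',4)"
```

```text
t 4.25 xyz [0.0002 0.001  0.0007] rot [ 0. -0.  0.] dist 0.001 deg 0.0 F [ 0.2 -0.7 -0.4] w 0.0102
```

View pics/c6.png

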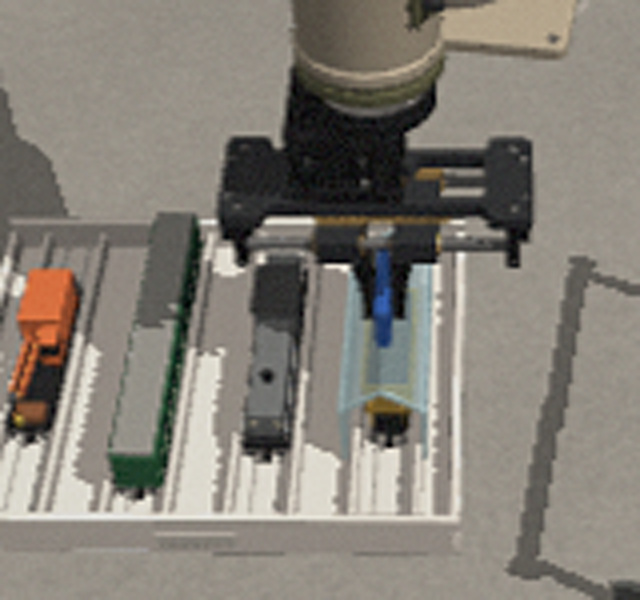

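The fin is gripped, with an opening of 10.2 mm. I'll lift it straight up.

Call:
drive_tool(
  plan=[
    {"rx": 0.0, "ry": 0.0, "rz": 0.0, "x": 0.0, "y": 0.0, "z": -0.015, "fingers": 0.0},
    {"rx": 0.0, "ry": 0.0, "rz": 0.0, "x": 0.0, "y": 0.0, "z": -0.04, "fingers": 0.0},
    {"rx": 0.0, "ry": 0.0, "rz": 0.0, "x": 0.0, "y": 0.0, "z": -0.07, "fingers": 0.0},
    {"rx": 0.0, "ry": 0.0, "rz": 0.0, "x": 0.0, "y": 0.0, "z": -0.1, "fingers": 0.0},
    {"rx": 0.0, "ry": 0.0, "rz": 0.0, "x": 0.0, "y": 0.0, "z": -0.13, "fingers": 0.0},
    {"rx": 0.0, "ry": 0.0, "rz": 0.0, "x": 0.0, "y": 0.0, "z": -0.16, "fingers": 0.0},
    {"rx": 0.0, "ry": 0.0, "rz": 0.0, "x": 0.0, "y": 0.0, "z": -0.17, "fingers": 0.0},
    {"rx": 0.0, "ry": 0.0, "rz": 0.0, "x": 0.0, "y": 0.0, "z": -0.17, "fingers": 0.0},
  ],
)

```text
time: 5.35
ee_pos: [0.5044, 0.0386, 0.3221]
eef_rot: [-0.072, 0.997, 0.0, 0.0]
ft_force: [0.4, -0.1, -1.4]
width: 0.0099
```

```bash
python3 -c "
from h import *
go([.540,.2555,.32],down(88.95)); snap(3); crop('scene3',(130,60,330,230),'c7',3.5)"
```

```text
t 5.35 xyz [-0.0662  0.2096  0.0022] rot [0.     0.0001 0.0257] dist 0.22 deg 9.3 F [ 0.4 -0.1 -1.4] w 0.0099
```

View pics/c7.png

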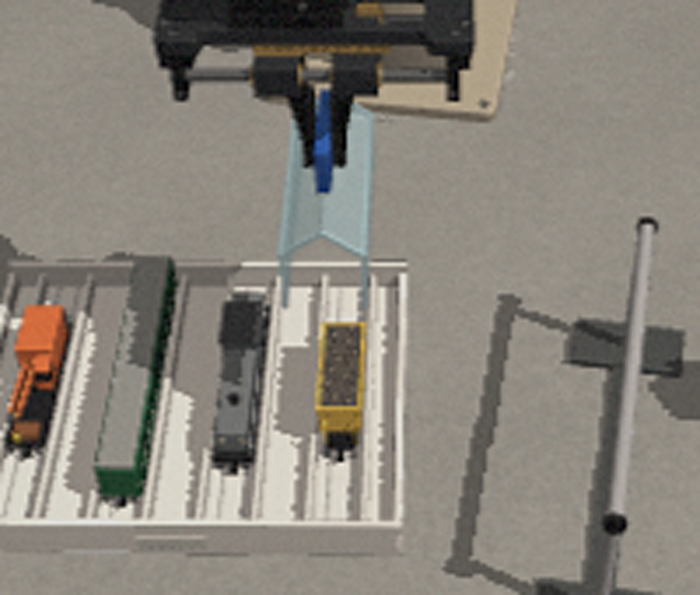

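The hood is held level in the air and the wagon stands uncovered at crop (340,390). I'll carry the hood over the rail.

Call:
drive_tool(
  plan=[
    {"rx": 0.0, "ry": 0.0, "rz": 0.004, "x": -0.011, "y": 0.035, "z": 0.0, "fingers": 0.0},
    {"rx": 0.0, "ry": 0.0, "rz": 0.01, "x": -0.025, "y": 0.08, "z": 0.0, "fingers": 0.0},
    {"rx": 0.0, "ry": 0.0, "rz": 0.016, "x": -0.04, "y": 0.125, "z": 0.0, "fingers": 0.0},
    {"rx": 0.0, "ry": 0.0, "rz": 0.022, "x": -0.053, "y": 0.17, "z": 0.0, "fingers": 0.0},
    {"rx": 0.0, "ry": 0.0, "rz": 0.0257, "x": -0.063, "y": 0.2, "z": 0.0, "fingers": 0.0},
    {"rx": 0.0, "ry": 0.0, "rz": 0.0257, "x": -0.066, "y": 0.21, "z": 0.0, "fingers": 0.0},
    {"rx": 0.0, "ry": 0.0, "rz": 0.0257, "x": -0.066, "y": 0.21, "z": 0.0, "fingers": 0.0},
    {"rx": 0.0, "ry": 0.0, "rz": 0.0257, "x": -0.066, "y": 0.21, "z": 0.0, "fingers": 0.0},
    {"rx": 0.0, "ry": 0.0, "rz": 0.0257, "x": -0.066, "y": 0.21, "z": 0.0, "fingers": 0.0},
  ],
)

```text
time: 6.58
ee_pos: [0.5399, 0.2546, 0.322]
eef_rot: [0.01, 1.0, 0.0, 0.0]
ft_force: [-1.0, -0.7, -0.9]
width: 0.0099
```

```bash
python3 - <<'E'
from h import *
go([.540,.2555,.32],down(88.95)); go([.540,.2555,.208],down(88.95)); snap(4); crop('scene4',(230,60,400,250),'c8',3.1); crop('top4',(140,140,290,310),'c9',3.5)
for n in ("scene4","top4"):
    c=load(n);P,ok=cloud(c);col=c["color"].astype(int)
    r_,g,b=col[...,0],col[...,1],col[...,2]
    m=ok&(b>r_+40)&(b>g+25)&(P[...,2]>.2)&(abs(P[...,1]-.25)<.08)
    q=P[m]; print(n,m.sum(),cv2.minAreaRect((q[:,:2]*1000).astype(np.float32)),np.percentile(q[:,2],[5,50,95]).round(3))
E
```

```text
t 6.58 xyz [-0.      0.0009  0.002 ] rot [ 0.      0.0001 -0.0002] dist 0.002 deg 0.1 F [-1.  -0.7 -0.9] w 0.0099
t 6.58 xyz [0.     0.0009 0.114 ] rot [ 0.      0.0001 -0.0002] dist 0.114 deg 0.1 F [-1.  -0.7 -0.9] w 0.0099
scene4 138 ((540.0137329101562, 255.57073974609375), (11.821434020996094, 70.7616958618164), 88.14070129394531) [0.254 0.278 0.28 ]Traceback (most recent call last):
  File "<stdin>", line 7, in <module>
    return _quantile_unchecked(
        a, q, axis, out, overwrite_input, method, keepdims, weights)
    return _ureduce(a,
                    func=_quantile_ureduce_func,
    ...<5 lines>...
                    overwrite_input=overwrite_input,
                    method=method)
    r = func(a, **kwargs)
    result = _quantile(arr,
                       quantiles=q,
    ...<2 lines>...
                       out=out,
                       weights=wgt)
    slices_having_nans = np.isnan(arr[-1, ...])
                                  ~~~^^^^^^^^^
IndexError: index -1 is out of bounds for axis 0 with size 0
```

View pics/c8.png

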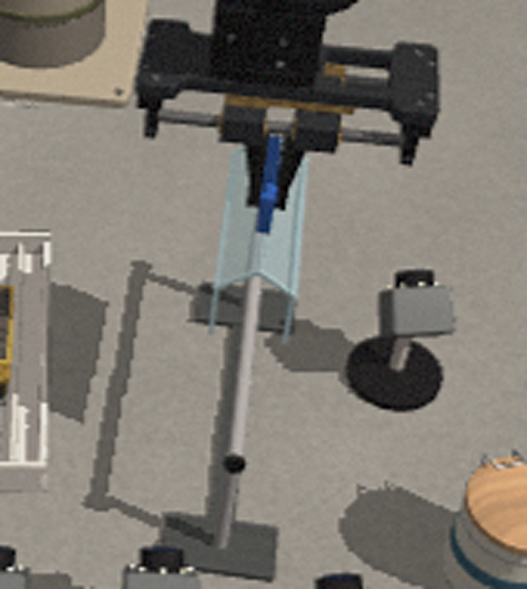

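View pics/c9.png

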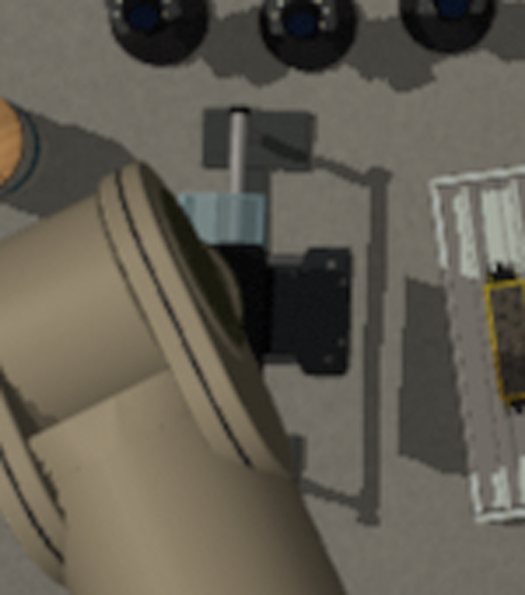

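The hood is astride the bar's line with its yaw matched (fin centre (0.540, 0.2556), rail mid (0.540, 0.2555)). I'll lower it gently.

Call:
drive_tool(
  plan=[
    {"rx": 0.0, "ry": 0.0, "rz": 0.0, "x": 0.0, "y": 0.0005, "z": 0.03, "fingers": 0.0},
    {"rx": 0.0, "ry": 0.0, "rz": 0.0, "x": 0.0, "y": 0.0005, "z": 0.06, "fingers": 0.0},
    {"rx": 0.0, "ry": 0.0, "rz": 0.0, "x": 0.0, "y": 0.0005, "z": 0.085, "fingers": 0.0},
    {"rx": 0.0, "ry": 0.0, "rz": 0.0, "x": 0.0, "y": 0.0005, "z": 0.1, "fingers": 0.0},
    {"rx": 0.0, "ry": 0.0, "rz": 0.0, "x": 0.0, "y": 0.0005, "z": 0.108, "fingers": 0.0},
    {"rx": 0.0, "ry": 0.0, "rz": 0.0, "x": 0.0, "y": 0.0005, "z": 0.111, "fingers": 0.0},
    {"rx": 0.0, "ry": 0.0, "rz": 0.0, "x": 0.0, "y": 0.0005, "z": 0.111, "fingers": 0.0},
    {"rx": 0.0, "ry": 0.0, "rz": 0.0, "x": 0.0, "y": 0.0005, "z": 0.111, "fingers": 0.0},
  ],
)

```text
time: 7.68
ee_pos: [0.54, 0.2565, 0.2114]
eef_rot: [0.009, 1.0, 0.0, 0.0]
ft_force: [-0.2, 0.1, -1.0]
width: 0.0099
```

Call:
drive_tool(
  plan=[
    {"rx": 0.0, "ry": 0.0, "rz": 0.0, "x": 0.0, "y": 0.0, "z": 0.001, "fingers": 0.0},
    {"rx": 0.0, "ry": 0.0, "rz": 0.0, "x": 0.0, "y": 0.0, "z": 0.002, "fingers": 0.0},
    {"rx": 0.0, "ry": 0.0, "rz": 0.0, "x": 0.0, "y": 0.0, "z": 0.003, "fingers": 0.0},
    {"rx": 0.0, "ry": 0.0, "rz": 0.0, "x": 0.0, "y": 0.0, "z": 0.003, "fingers": 0.0},
  ],
)

```text
time: 8.18
ee_pos: [0.54, 0.2568, 0.2085]
eef_rot: [0.009, 1.0, 0.001, 0.0]
ft_force: [-0.7, 0.3, 4.9]
width: 0.0098
```

```bash
python3 - <<'E'
from h import *
go([.540,.2555,.208],down(88.95)); snap(5); crop('scene5',(230,60,400,250),'c10',3.1)
E
```

```text
t 8.18 xyz [-0.     -0.0013  0.0005] rot [0.0002 0.0002 0.0001] dist 0.001 deg 0.1 F [-0.7  0.3  4.9] w 0.0098
```

View pics/c10.png

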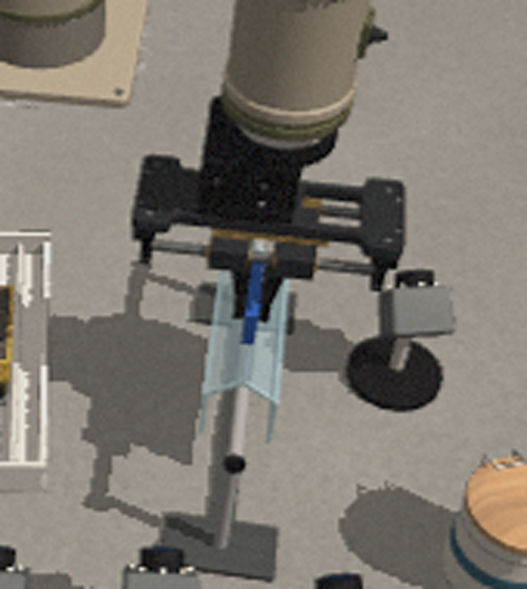

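Contact is at the expected height, with about 6 N of support. I'll release gently and rise.

Call:
drive_tool(
  plan=[
    {"rx": 0.0, "ry": 0.0, "rz": 0.0, "x": 0.0, "y": 0.0, "z": -0.0005, "fingers": 0.13},
    {"rx": 0.0, "ry": 0.0, "rz": 0.0, "x": 0.0, "y": 0.0, "z": -0.0005, "fingers": 0.2},
    {"rx": 0.0, "ry": 0.0, "rz": 0.0, "x": 0.0, "y": 0.0, "z": -0.0005, "fingers": 0.3},
    {"rx": 0.0, "ry": 0.0, "rz": 0.0, "x": 0.0, "y": 0.0, "z": -0.0005, "fingers": 0.4},
    {"rx": 0.0, "ry": 0.0, "rz": 0.0, "x": 0.0, "y": 0.0, "z": -0.001, "fingers": 0.45},
    {"rx": 0.0, "ry": 0.0, "rz": 0.0, "x": 0.0, "y": 0.0, "z": -0.01, "fingers": 0.45},
    {"rx": 0.0, "ry": 0.0, "rz": 0.0, "x": 0.0, "y": 0.0, "z": -0.04, "fingers": 0.45},
    {"rx": 0.0, "ry": 0.0, "rz": 0.0, "x": 0.0, "y": 0.0, "z": -0.08, "fingers": 0.45},
    {"rx": 0.0, "ry": 0.0, "rz": 0.0, "x": 0.0, "y": 0.0, "z": -0.11, "fingers": 0.45},
    {"rx": 0.0, "ry": 0.0, "rz": 0.0, "x": 0.0, "y": 0.0, "z": -0.11, "fingers": 0.45},
  ],
)

```text
time: 9.52
ee_pos: [0.5406, 0.2567, 0.3212]
eef_rot: [0.009, 1.0, 0.001, 0.002]
ft_force: [-0.8, -0.4, -0.2]
width: 0.0392
```

```bash
python3 - <<'E'
from h import *
snap(6); crop('scene6',(120,60,400,250),'c11',2.8)
for n in ("scene6","scene3","top3"):
    c=load(n);P,ok=cloud(c);col=c["color"].astype(int)
    r_,g,b=col[...,0],col[...,1],col[...,2]
    m=ok&(b>r_+40)&(b>g+25)&(P[...,2]>.1)&(abs(P[...,1]-.25)<.08)
    q=P[m]
    if len(q): print(n,"fin",m.sum(),cv2.minAreaRect((q[:,:2]*1000).astype(np.float32)),np.percentile(q[:,2],[5,50,95]).round(3))
    # wagon top
    m=ok&(abs(P[...,0]-.505)<.11)&(abs(P[...,1]-.04)<.035)&(P[...,2]>.045)&(P[...,2]<.08)
    q=P[m]
    if len(q): print(n,"wag",m.sum(),cv2.minAreaRect((q[:,:2]*1000).astype(np.float32)),np.percentile(q[:,2],[5,50,95]).round(3))
    m=ok&(abs(P[...,0]-.505)<.11)&(abs(P[...,1]-.04)<.035)&(P[...,2]>.02)&(P[...,2]<.08)&(r_>b+60)&(g>b+30)
    q=P[m]
    if len(q): print(n,"yellow",m.sum(),cv2.minAreaRect((q[:,:2]*1000).astype(np.float32)),np.percentile(q[:,2],[5,50,95]).round(3))
E
```

```text
scene6 fin 122 ((522.875732421875, 256.3353576660156), (11.956185340881348, 105.64364624023438), 88.8190689086914) [0.137 0.164 0.167]
scene6 wag 358 ((513.6034545898438, 41.59475326538086), (103.48430633544922, 33.9073600769043), 8.693730354309082) [0.05  0.058 0.061]
scene6 yellow 158 ((506.311279296875, 38.392433166503906), (119.14445495605469, 37.142127990722656), 10.123872756958008) [0.034 0.056 0.06 ]
scene3 wag 359 ((512.2644653320312, 41.61860656738281), (102.62800598144531, 33.70830535888672), 8.066963195800781) [0.05  0.058 0.061]
scene3 yellow 168 ((506.1067810058594, 38.49476623535156), (116.91938781738281, 36.85068130493164), 10.226749420166016) [0.035 0.056 0.06 ]
```

View pics/c11.png

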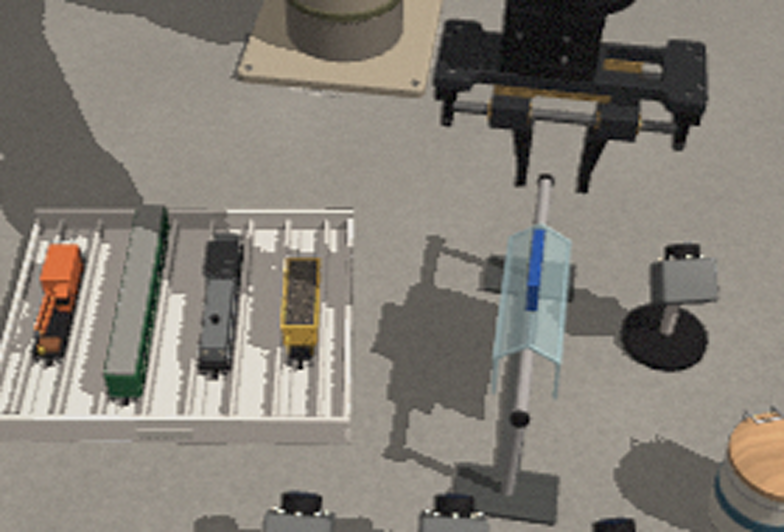

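The hood hangs astride the rail (crop (535,300)), with its fin top at z≈0.166 as expected. Next I measure the wagon in both views.

```bash
python3 - <<'E'
from h import *
crop('top6',(255,170,400,300),'c12',5)
for n in ("scene6","scene3","top6","top4","top5"):
    c=load(n);P,ok=cloud(c)
    m=ok&(abs(P[...,0]-.505)<.11)&(abs(P[...,1]-.04)<.035)&(P[...,2]>.0545)&(P[...,2]<.08)
    q=P[m]
    if len(q): print(n,"wag",m.sum(),cv2.minAreaRect((q[:,:2]*1000).astype(np.float32)),np.percentile(q[:,2],[5,50,95]).round(3),q.mean(0))
go([.505,.0395,.2],down(98.2))
E
```

```text
scene6 wag 330 ((509.9623107910156, 41.037986755371094), (96.11737060546875, 33.9073600769043), 8.693730354309082) [0.056 0.058 0.061] [0.51262791 0.04149578 0.05836508]
scene3 wag 329 ((509.70147705078125, 40.6943473815918), (95.88313293457031, 33.97745895385742), 9.484368324279785) [0.056 0.058 0.061] [0.51314428 0.04163479 0.05858072]
top6 wag 401 ((511.43841552734375, 39.17161178588867), (91.62892150878906, 34.05809783935547), 8.349629402160645) [0.056 0.059 0.063] [0.51098033 0.03921729 0.05903459]
top4 wag 397 ((511.420166015625, 39.162750244140625), (91.60279083251953, 33.878482818603516), 8.418749809265137) [0.056 0.059 0.063] [0.5111446  0.03920183 0.05905851]
top5 wag 399 ((511.4205017089844, 39.105308532714844), (91.49954223632812, 34.1790771484375), 8.686707496643066) [0.056 0.059 0.062] [0.51123221 0.03929534 0.05902219]
t 9.62 xyz [ 0.0308 -0.2175  0.1178] rot [ 0.      0.     -0.0257] dist 0.249 deg 9.2 F [-0.5 -0.1 -0.2] w 0.0391
```

View pics/c12.png

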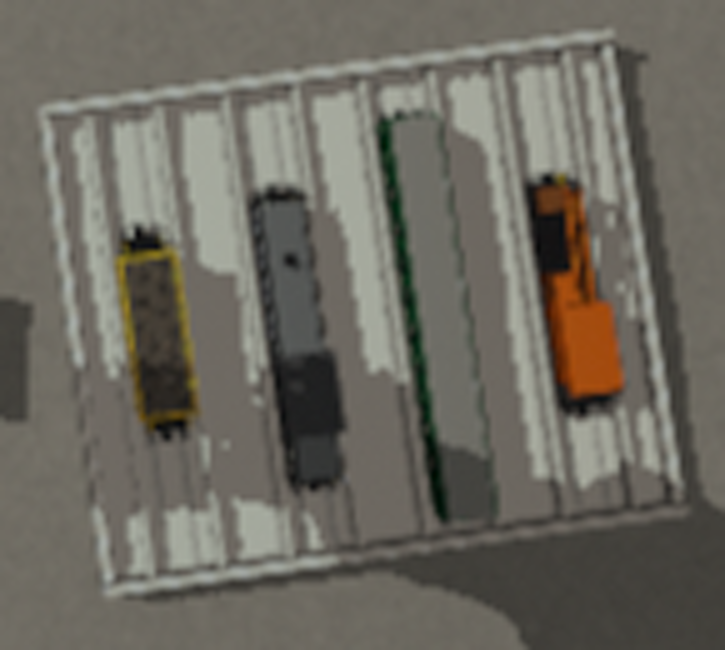

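```bash
python3 -c "
from h import *
go([.511,.040,.2],down(98.3))"
```

```text
t 9.62 xyz [ 0.0248 -0.2169  0.1178] rot [ 0.      0.     -0.0259] dist 0.248 deg 9.3 F [-0.5 -0.1 -0.2] w 0.0391
```

Call:
drive_tool(
  plan=[
    {"rx": 0.0, "ry": 0.0, "rz": -0.01, "x": 0.008, "y": -0.06, "z": 0.0, "fingers": 0.63},
    {"rx": 0.0, "ry": 0.0, "rz": -0.02, "x": 0.016, "y": -0.12, "z": 0.0, "fingers": 0.63},
    {"rx": 0.0, "ry": 0.0, "rz": -0.0259, "x": 0.02, "y": -0.17, "z": 0.03, "fingers": 0.63},
    {"rx": 0.0, "ry": 0.0, "rz": -0.0259, "x": 0.0248, "y": -0.217, "z": 0.06, "fingers": 0.63},
    {"rx": 0.0, "ry": 0.0, "rz": -0.0259, "x": 0.0248, "y": -0.217, "z": 0.1, "fingers": 0.63},
    {"rx": 0.0, "ry": 0.0, "rz": -0.0259, "x": 0.0248, "y": -0.217, "z": 0.118, "fingers": 0.63},
    {"rx": 0.0, "ry": 0.0, "rz": -0.0259, "x": 0.0248, "y": -0.217, "z": 0.118, "fingers": 0.63},
    {"rx": 0.0, "ry": 0.0, "rz": -0.0259, "x": 0.0248, "y": -0.217, "z": 0.118, "fingers": 0.63},
    {"rx": 0.0, "ry": 0.0, "rz": -0.0259, "x": 0.0248, "y": -0.217, "z": 0.118, "fingers": 0.63},
  ],
)

```text
time: 10.75
ee_pos: [0.5114, 0.04, 0.2006]
eef_rot: [-0.072, 0.997, 0.0, 0.001]
ft_force: [-0.4, 0.8, -0.3]
width: 0.0548
```

```bash
python3 -c "
from h import *
go([.511,.040,.1],down(98.3)); snap(7); crop('scene7',(130,60,290,230),'c13',3.5)"
```

```text
t 10.75 xyz [ 0.0006 -0.      0.1006] rot [ 0.      0.0002 -0.    ] dist 0.101 deg 0.1 F [-0.4  0.8 -0.3] w 0.0548
```

View pics/c13.png

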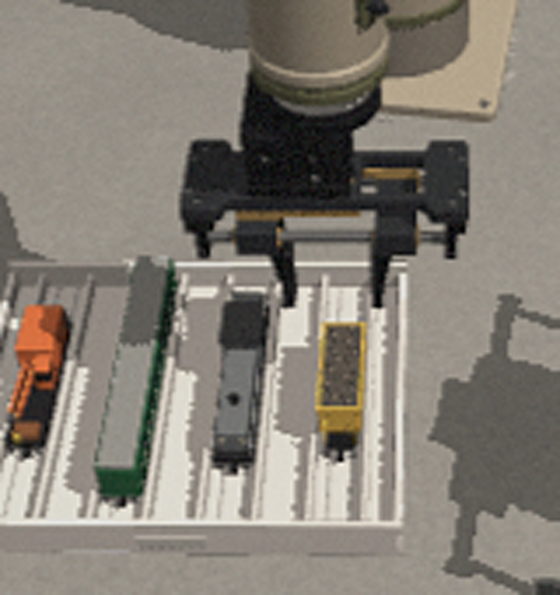

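The fingers straddle the wagon at crop (340,380), clear of the loco. I'll descend to grasp height and close.

Call:
drive_tool(
  plan=[
    {"rx": 0.0, "ry": 0.0, "rz": 0.0, "x": 0.0005, "y": 0.0, "z": 0.03, "fingers": 0.63},
    {"rx": 0.0, "ry": 0.0, "rz": 0.0, "x": 0.0005, "y": 0.0, "z": 0.06, "fingers": 0.63},
    {"rx": 0.0, "ry": 0.0, "rz": 0.0, "x": 0.0005, "y": 0.0, "z": 0.085, "fingers": 0.63},
    {"rx": 0.0, "ry": 0.0, "rz": 0.0, "x": 0.0005, "y": 0.0, "z": 0.1, "fingers": 0.63},
    {"rx": 0.0, "ry": 0.0, "rz": 0.0, "x": 0.0005, "y": 0.0, "z": 0.1, "fingers": 0.63},
    {"rx": 0.0, "ry": 0.0, "rz": 0.0, "x": 0.0005, "y": 0.0, "z": 0.1, "fingers": 0.45},
    {"rx": 0.0, "ry": 0.0, "rz": 0.0, "x": 0.0005, "y": 0.0, "z": 0.1, "fingers": 0.35},
    {"rx": 0.0, "ry": 0.0, "rz": 0.0, "x": 0.0005, "y": 0.0, "z": 0.1, "fingers": 0.2},
    {"rx": 0.0, "ry": 0.0, "rz": 0.0, "x": 0.0005, "y": 0.0, "z": 0.1, "fingers": 0.1},
    {"rx": 0.0, "ry": 0.0, "rz": 0.0, "x": 0.0005, "y": 0.0, "z": 0.1, "fingers": 0.1},
  ],
  squeeze=25,
)

```text
time: 12.1
ee_pos: [0.5109, 0.0399, 0.1002]
eef_rot: [-0.072, 0.997, 0.0, 0.0]
ft_force: [-0.4, -0.2, 5.4]
width: 0.0321
```

```bash
python3 -c "
from h import *
go([.511,.040,.1],down(98.3)); snap(8); crop('scene8',(130,60,290,230),'c14',3.5)"
```

```text
t 12.1 xyz [-0.0001  0.      0.0002] rot [ 0.      0.0002 -0.    ] dist 0.0 deg 0.1 F [-0.4 -0.2  5.4] w 0.0321
```

View pics/c14.png

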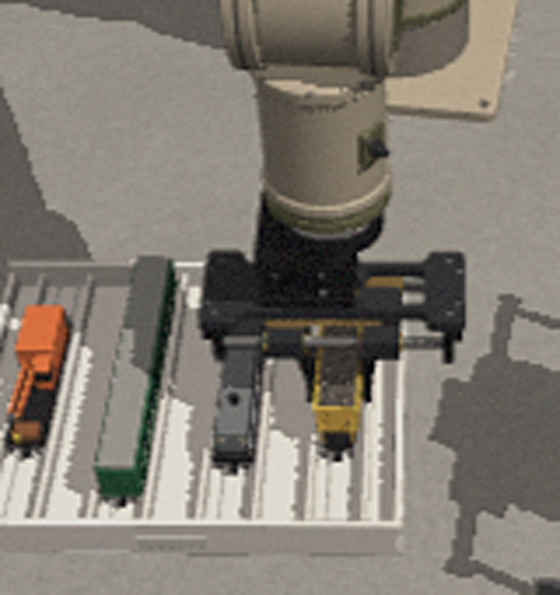

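The wagon is gripped, with an opening of 32.1 mm. I'll draw it straight up.

Call:
drive_tool(
  plan=[
    {"rx": 0.0, "ry": 0.0, "rz": 0.0, "x": 0.0, "y": 0.0, "z": -0.01, "fingers": 0.1},
    {"rx": 0.0, "ry": 0.0, "rz": 0.0, "x": 0.0, "y": 0.0, "z": -0.03, "fingers": 0.1},
    {"rx": 0.0, "ry": 0.0, "rz": 0.0, "x": 0.0, "y": 0.0, "z": -0.06, "fingers": 0.1},
    {"rx": 0.0, "ry": 0.0, "rz": 0.0, "x": 0.0, "y": 0.0, "z": -0.1, "fingers": 0.1},
    {"rx": 0.0, "ry": 0.0, "rz": 0.0, "x": 0.0, "y": 0.0, "z": -0.15, "fingers": 0.1},
    {"rx": 0.0, "ry": 0.0, "rz": 0.0, "x": 0.0, "y": 0.0, "z": -0.2, "fingers": 0.1},
    {"rx": 0.0, "ry": 0.0, "rz": 0.0, "x": 0.0, "y": 0.0, "z": -0.25, "fingers": 0.1},
    {"rx": 0.0, "ry": 0.0, "rz": 0.0, "x": 0.0, "y": 0.0, "z": -0.25, "fingers": 0.1},
  ],
)

```text
time: 13.2
ee_pos: [0.5115, 0.0396, 0.3539]
eef_rot: [-0.072, 0.997, 0.001, 0.003]
ft_force: [-0.5, -0.3, -2.4]
width: 0.0315
```

```bash
python3 - <<'E'
from h import *
snap(9); crop('scene9',(130,0,400,230),'c15',2.6)
from bench import monitor; print(monitor.read_state()["joint_positions"].round(2))
L=np.array([-np.cos(np.radians(40))*np.cos(np.radians(.7)),-np.cos(np.radians(40))*np.sin(np.radians(.7)),np.sin(np.radians(40))])
lens=np.array([.781,.0935,.101])+.012*L
z=-L
y0=np.array([0,1,0.]);
y=y0-z*(y0@z); y/=np.linalg.norm(y); Rt=R.from_matrix(np.stack([np.cross(y,z),y,z],1))
p=lens+(.30+.088)*L
print(lens,p,"wagon",lens+.3*L); go(p,Rt)
E
```

```text
[-0.49  0.04  0.33  1.68 -0.01  1.42  1.56]
[0.77180815 0.09338769 0.10871345] [0.47460509 0.08975649 0.35811504] wagon [0.54201197 0.09058007 0.30154973]
t 13.3 xyz [ 0.0281  0.0547 -0.0084] rot [ 0.0087 -0.1387  0.0208] dist 0.062 deg 50.6 F [ 0.2 -0.2 -1.6] w 0.0318
```

View pics/c15.png

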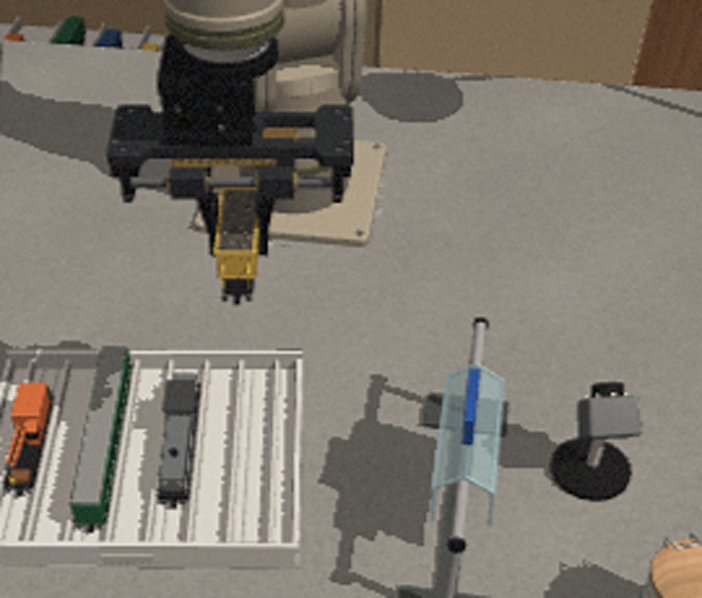

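Call:
drive_tool(
  plan=[
    {"rx": 0.0017, "ry": -0.0277, "rz": 0.0042, "x": 0.006, "y": 0.011, "z": -0.0017, "fingers": 0.1},
    {"rx": 0.0035, "ry": -0.0555, "rz": 0.0083, "x": 0.011, "y": 0.022, "z": -0.0034, "fingers": 0.1},
    {"rx": 0.0052, "ry": -0.0832, "rz": 0.0125, "x": 0.017, "y": 0.033, "z": -0.005, "fingers": 0.1},
    {"rx": 0.007, "ry": -0.111, "rz": 0.0166, "x": 0.022, "y": 0.044, "z": -0.007, "fingers": 0.1},
    {"rx": 0.0087, "ry": -0.1387, "rz": 0.0208, "x": 0.028, "y": 0.055, "z": -0.008, "fingers": 0.1},
    {"rx": 0.0087, "ry": -0.1387, "rz": 0.0208, "x": 0.028, "y": 0.055, "z": -0.008, "fingers": 0.1},
    {"rx": 0.0087, "ry": -0.1387, "rz": 0.0208, "x": 0.028, "y": 0.055, "z": -0.008, "fingers": 0.1},
    {"rx": 0.0087, "ry": -0.1387, "rz": 0.0208, "x": 0.028, "y": 0.055, "z": -0.008, "fingers": 0.1},
  ],
)

```text
time: 14.3
ee_pos: [0.4755, 0.0899, 0.358]
eef_rot: [-0.002, 0.907, 0.004, 0.422]
ft_force: [0.5, 0.8, -0.8]
width: 0.0315
```

```bash
cat > fin.py <<'E'
from h import *
import sys
L=np.array([-np.cos(np.radians(40))*np.cos(np.radians(.7)),-np.cos(np.radians(40))*np.sin(np.radians(.7)),np.sin(np.radians(40))])
lens=np.array([.781,.0935,.101])+.012*L
z=-L
y0=np.array([0,1,0.]);
y=y0-z*(y0@z); y/=np.linalg.norm(y); Rt=R.from_matrix(np.stack([np.cross(y,z),y,z],1))
p=lens+(.30+.088)*L
E
python3 - <<'E'
from fin import *
from bench import monitor; print(monitor.read_state()["joint_positions"].round(2))
go(p,Rt); snap(10); crop('scene10',(130,0,400,310),'c16',1.9)
E
```

```text
[-0.37 -0.47 -0.09  2.28  0.57  0.59  0.75]
t 14.3 xyz [ 0.0005 -0.0001 -0.0008] rot [-0.     -0.0003 -0.    ] dist 0.001 deg 0.1 F [ 0.5  0.8 -0.8] w 0.0315
```

View pics/c16.png

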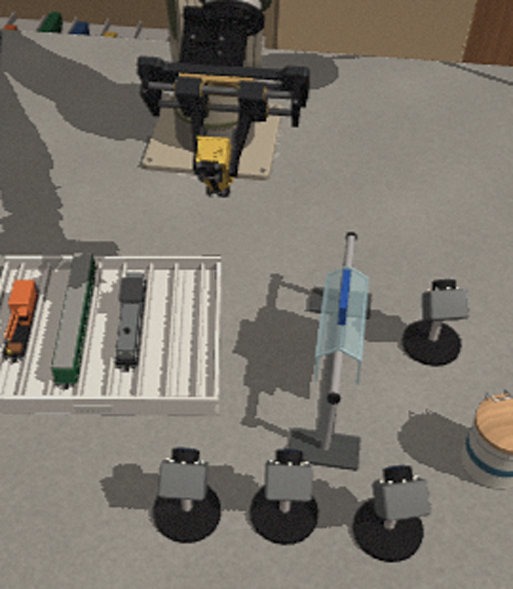

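View pics/top10.png

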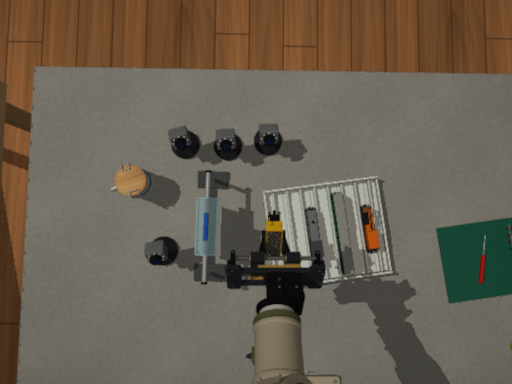

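```bash
python3 - <<'E'
from fin import *
from bench import monitor
s=monitor.read_state(); R0=R.from_quat(s["eef_rot"])
rng=np.random.default_rng(0)
for n in ("scene10","top10"):
    c=load(n);P,ok=cloud(c);T=R0.inv().apply((P-s["ee_pos"]).reshape(-1,3)).reshape(P.shape)
    col=c["color"].astype(int); yel=(col[...,0]>col[...,2]+50)
    m=ok&(abs(T[...,0])<.08)&(abs(T[...,1])<.03)&(T[...,2]>.02)&(T[...,2]<.11)
    q=T[m&yel]; print(n,m.sum(),(m&yel).sum(),"yellow tool-frame min/max",np.percentile(q,[2,98],axis=0).round(4).tolist())
    q=q.copy()
    for k in range(2):
        best=None
        for _ in range(1000):
            a,b,d=q[rng.choice(len(q),3,False)]
            nn=np.cross(b-a,d-a); l=np.linalg.norm(nn)
            if l<1e-6: continue
            nn/=l; i=abs((q-a)@nn)<.0012
            if best is None or i.sum()>best.sum(): best=i
        t=q[best]; nn=np.linalg.svd(t-t.mean(0))[2][2]; print(len(t),"normal(tool)",nn.round(3),t.mean(0).round(4)); q=q[~best]
        if len(q)<20: break
    q=T[m]; print("all",np.percentile(q,[1,99],axis=0).round(4).tolist())
crop("scene10",(215,50,265,110),"c17",10)
crop("top10",(245,200,305,260),"c18",9)
E
```

```text
scene10 742 272 yellow tool-frame min/max [[-0.0527, -0.0159, 0.0424], [0.0279, 0.0155, 0.082]]
103 normal(tool) [-0.999 -0.029  0.035] [-0.0431 -0.0002  0.0542]
57 normal(tool) [-0.999 -0.034  0.019] [-0.045  -0.0004  0.0554]
all [[-0.0609, -0.0282, 0.0216], [0.0553, 0.0284, 0.088]]
top10 877 239 yellow tool-frame min/max [[-0.0535, -0.0189, 0.0417], [0.0221, 0.0142, 0.0706]]
107 normal(tool) [-0.999 -0.003  0.048] [-0.0442 -0.0012  0.0546]
62 normal(tool) [0.012 0.001 1.   ] [-0.0205 -0.0067  0.0435]
all [[-0.0615, -0.0278, 0.0211], [0.0416, 0.0245, 0.0803]]
```

View pics/c17.png

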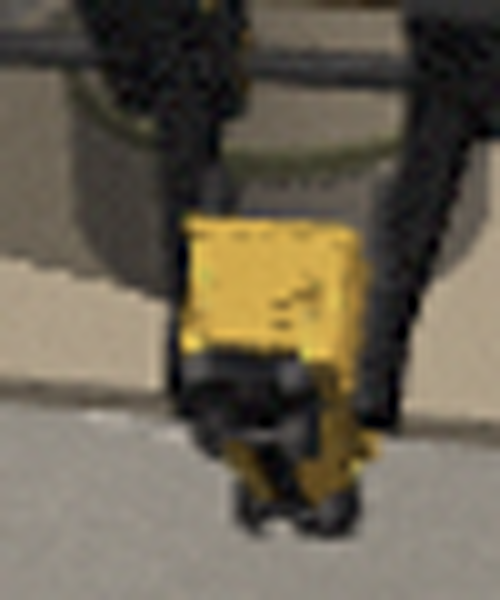

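View pics/c18.png

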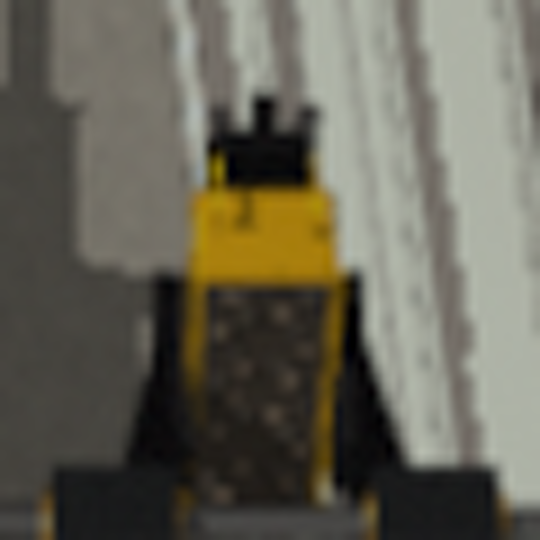

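```bash
python3 - <<'E'
from fin import *
from bench import monitor, workorder
go(p,Rt); s=monitor.read_state(); print(np.abs(s["joint_vel"]).max(),s["width"])
a,b=load("scene0"),load("scene10")
for nm,(u0,v0,u1,v1) in dict(vehicles=(118,140,215,210),pot=(370,205,425,255),cams=(205,230,360,295)).items():
    print(nm,np.abs(a["color"][v0:v1,u0:u1].astype(int)-b["color"][v0:v1,u0:u1]).mean())
print(workorder.close_job())
E
```

```text
t 14.4 xyz [ 0.0004 -0.0004 -0.0007] rot [ 0.     -0.0002 -0.    ] dist 0.001 deg 0.1 F [ 0.  -1.2 -0.9] w 0.0316
0.008512534867351509 0.031623937192350814
vehicles 8.317623956799215
pot 2.1643636363636363
cams 2.8142928039702233
the job is handed in; nothing more can be done
None
```

I hung the clear hood astride the steel rail. I then drew the ballast wagon up out of its slot and handed the job in at 14.4 s of the 50 s, with the wagon still gripped in the air. I picked the bench camera farthest to the robot's right, at y≈0.09, from four look-alikes.

**What the last checks showed:**
- **Hood:** it settled on the rail by itself, with its fin top at z≈0.166 m against 0.1655 m expected. The last pictures still show it hanging there.
- **Wagon pose:** the tool was within 1 mm and 0.1° of the target. That puts the wagon's wheel level 0.30 m out along the camera's optical axis, with its underside facing the lens.
- **Grip:** the opening was 31.6 mm on the 32 mm wide body, and the arm was nearly still.
- **Other things:** the coach, loco, crane car and pot look where they were in the pictures. A before-and-after image comparison changed little around the pot and the camera stands. It changed more over the vehicles, which I put down to the arm's shadow.

**Less certain:**
- **Camera yaw:** most of my readings for the camera head lay between 0° and 3°, with one at −4°. I used 0.7°, so the wagon could sit about 1 cm off the centre of its view, or up to 2.5 cm if that outlier were right.
- **Wagon tilt:** plane fits put the wagon about 1–3° off square in the grip, and some of that is measurement noise.

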